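# Nut into the clamp board's pocket

## Task

Nudge the loose square steel nut across the mould clamp board, without gripping or lifting it, up against the board's back fence and then along the fence until it drops flat into the shallow pocket there. Then swing the turn-button on the fence fully out over the nut so that it is trapped, and let go. Push gently, by feel, and stop pushing once the nut comes up against something: the board only lies on the table and must stay where it is, and the cup and the paint pot beside it must be left alone.

Things in the scene. Friction and masses are not known exactly. Their poses are not given: they have to be found in the camera images.
- clamp_board: Mould clamp board, wood on a steel base plate, loose on the table (3.3 kg, held by its weight; light pushes do not shift it). Origin: centre of its underside; own x towards the back fence, y along the fence, z up. 176 mm (x) by 220 mm (y). Flat working face 16 mm above the table, from x = -90 mm to the fence. Metal strip and pocket: see fence_foot.
- fence_foot (a point): Foot of the fence's front face, mid-length, at face height (board x = +62, y = 0, z = 16 mm); axes as the board's. The fence runs along the whole board in y, 24 mm thick, top 33 mm above the table. In front of it a 51 mm wide metal strip lies flush with the face; a gap in the strip is the pocket.
- pocket_zone (a point): Middle of the pocket's possible places (board x = +36, y = 0, z = 16 mm); axes as the board's. The pocket is 52 mm long in y, 51 mm wide in x, from the fence outward, 7 mm deep (floor 9 mm above the table). The strip is adjustable and locked: the pocket's centre is anywhere up to 16 mm to either side of this point in y. This is not measured: feel for it.
- nut_center (a point): Centre of the square steel nut, 46 x 46 x 22 mm (own z = height) with a 26 mm upright hole, 0.2 to 0.37 kg. It starts lying flat on the working face, on the board's near, -y part, turned up to 0.3 rad to the board. Centre 27 mm above the table while it lies on the face and 20 mm in the pocket; against the fence at board x = +39 mm. Never press on it with more than 20 N; sliding it takes 1 to 4 N.
- turn_button (a joint): Turn-button: steel bar 15 x 5 mm, pivoting on top of the fence at board x = +74, y = 0 mm. Underside 33.6 mm above the table: clears a seated nut by 2.6 mm, not one on the face. 0 = along the fence to board +y; grows as the free end swings counter-clockwise seen from above, towards the robot; 1.57 = straight out (board -x), stop at 1.6. Needs about 1 N at the knob; stays where left.
- button_knob (a point): Middle of the turn-button's upright round wooden knob, 12 mm diameter, 31 mm tall (from 38.6 to 69.6 mm above the table), 46 mm from the pivot; the point lies 55.6 mm above the table.
- cup: Bystander: small pale bisque cup, 68 mm wide, 48 mm high; origin at the centre of its underside. Leave alone.
- pot: Bystander: small paint pot with white lid, 41 mm wide, 50 mm high; origin at the centre of its underside. Leave alone.
Things that resemble listed ones, but are neither listed nor needed, are in the scene too. Leave any brown or red look-alike of the part that bears nut_center alone.

How it is judged:
By the outcome, as a careful person would: the job done as asked, in the order asked, and still so for the second after the job is handed in, with the robot touching nothing.
It also fails if it takes over 72 s, if anything falls off the work surface, if the arm or the gripper's body presses on something with over 40 N, if the wrist force passes 120 N, or if a joint passes its speed limit or range.

## Robot

A 6-joint arm with a two-finger parallel gripper is mounted at the origin on a cart in front of the work surface, level with it; the furniture and walls round the work are solid. World frame = base frame: x ahead of the robot, y to its left, z up, the work surface at z = 0. Lengths are in m, angles in rad, forces in N, time in s.
With the tool pointing down it reaches from about 0.275 to 1 m from the base axis. Payload 8.4 kg.
Tool frame: the origin (TCP) lies midway between the tips of the shut fingers; the grasp point (between the pads) lies 19 mm behind it; z points along the fingers, y is the direction in which the jaws open and shut (so a half turn about z gives the same grasp; the last joint's range is limited). The gripper opens to 85 mm and grips with 20 to 120 N. Pads are 22 mm wide; open, the fingers measure 114 mm over their backs; the gripper's body (76 mm by 85 mm) begins 54 mm behind the grasp point. The pads swing forward as they close: fully open they stand 13 mm farther back than shut.
Start: joints at [-1.347, 0.353, 1.633, -0, 1.155, -0.002], TCP at [0.14, -0.609, 0.231] pointing down, gripper open.
Joint ranges: [-2.63, 2.63], [-0.92, 2.1], [0.06, 2.66], [-1.3, 4.44], [0, 2.69], [-3.02, 3.02]. Speed limits (rad/s): [2.22, 2.22, 2.79, 3.14, 3.14, 3.14].

## Interface

Orientations are given as a unit quaternion [w, x, y, z].
In Python, from bench import sensors, snapshot, ticket gives the robot as it stands.
- The arm moves only by the tool servo_tool, never from a script. Its argument "increments" is text: rows parted by semicolons, each of 7 numbers parted by spaces: the shift along the tool's x, y, z in cm, then the turn, a rotation vector about the tool's x, y, z in rad, then the opening in per cent of the stroke, from 0 (shut) to 100 (fully open). In form: tx ty tz rx ry rz hand; .... A call has 1 to 8 rows; each row is the pose to reach, as a shift and turn from the pose commanded when the call began, along the tool's axes at that moment; what a row does not reach only later rows make up. A row lasts 1/8 s, in which the tool goes at most 62.5 mm and 10.7 degrees, less where a joint would pass 70% of its speed; a pose out of reach is approached as far as the arm can. A call with a gripper value outside its range is refused whole. The fingers move at their own pace and stop on an object; "newtons" is the grip in N (left out, the last holds). Time passes only in rows, so rows that repeat a pose let the fingers close. It gives the time, the measured TCP pose, the force and the opening at its end, in the units of the state.
- sensors.sense(): the state, without advancing time (a new reading comes with each control period).
- snapshot(name): name is "side" or "top"; returns a dict with "img" (480x640x3 uint8, red, green, blue), "vertical_fov" (degrees; the focal length in pixels is half the picture's height over the tangent of half this angle, whatever the lens; pixels are square), "cx", "cy" (the principal point, pixels), "world_to_cam" (4x4, takes a point from world to camera coordinates). Camera axes: x right, y down, z forward; pixel columns grow to the right and rows downward; lengths in m; the calibration is good to about 2 mm. A picture is of the moment at which its call begins. There is no depth.
- ticket.close_job(): hands the job in, once; it reports no verdict.
The state is a dict: "time_s": time; "q": joint angles; "joint_velocities": joint speeds; "joint_torque": joint torques, N m; "tcp_pos": TCP position; "orientation": TCP orientation; "contact_force": force on the tool from outside, world axes, zero at the start; "torque": the same for the moment, N m; "grip_width": finger opening in m.
Only numpy, scipy, OpenCV 4.12 (cv2) and the standard library are available. Lean on these libraries where they do the work, as an engineer would, in place of code of your own. Each camera call takes 0.05 s, during which the arm holds its last target. There are 200 camera calls.

## Working session

There is one attempt and no reset: what is moved stays moved. The work goes in short steps, Python scripts to look and compute and a tool call to move; the robot and the scene stay as the last step left them, time stands still between calls to the robot, and variables do not carry over. Pictures are saved under pics/ and viewed, about 8 in all and at most 12, crops included, and the job is handed in when it is done.

Besides the shell and the picture viewer there is one more tool, called after "Request:" as name(argument=value, ...) on one line, values as JSON. servo_tool: Moves the arm, as the interface text tells. Its arguments: {"type":"object","properties":{"increments":{"type":"string"},"newtons":{"type":"number"}},"required":["increments"]}

```bash
ls; mkdir -p pics; cat > h.py <<'E'
import numpy as np, cv2
from bench import sensors, snapshot, ticket
def cam(s):
    f=240/np.tan(np.radians(s["vertical_fov"])/2)
    f=s["img"].shape[0]/2/np.tan(np.radians(s["vertical_fov"])/2)
    return f,s["cx"],s["cy"],np.array(s["world_to_cam"])
def proj(s,p):
    f,cx,cy,T=cam(s); c=(T@np.c_[np.atleast_2d(p),np.ones(len(np.atleast_2d(p)))].T)[:3]
    return np.c_[f*c[0]/c[2]+cx,f*c[1]/c[2]+cy]
def unproj(s,uv,z):
    f,cx,cy,T=cam(s); R=T[:3,:3];o=-R.T@T[:3,3]
    d=R.T@np.array([(uv[0]-cx)/f,(uv[1]-cy)/f,1]); return o+d*(z-o[2])/d[2]
E
python3 - <<'E'
from h import *
for n in("side","top"):
    s=snapshot(n); cv2.imwrite(f"pics/{n}0.png",s["img"][:,:,::-1]); print(n,cam(s)); np.save(f"{n}0.npy",s,allow_pickle=True)
st=sensors.sense(); print(st)
E
```

```text
pics
side (np.float64(551.9872000483515), 318.11604913132663, 239.83163649256934, array([[-9.99972079e-01,  7.46619590e-03,  3.13254814e-04,
         4.91873515e-01],
       [ 4.45096184e-03,  6.28756762e-01, -7.77589302e-01,
         1.17322044e-01],
       [-6.00259514e-03, -7.77566197e-01, -6.28772438e-01,
         8.68659147e-01],
       [ 0.00000000e+00,  0.00000000e+00,  0.00000000e+00,
         1.00000000e+00]]))
top (np.float64(507.5638847538613), 320.32104790776805, 240.39264446160774, array([[ 1.92879674e-02, -9.99813690e-01, -7.48277998e-04,
        -7.33592344e-02],
       [-9.88773164e-01, -1.89640509e-02, -1.48216044e-01,
         5.18584409e-01],
       [ 1.48174239e-01,  3.59866342e-03, -9.88954723e-01,
         8.98761707e-01],
       [ 0.00000000e+00,  0.00000000e+00,  0.00000000e+00,
         1.00000000e+00]]))
{'time_s': 0.1, 'q': array([-1.34744272e+00,  3.53609543e-01,  1.63405259e+00, -1.58056349e-05,
        1.15520438e+00, -2.36063523e-03]), 'joint_velocities': array([-0.00172028, -0.00116335, -0.00219171,  0.00111231, -0.00041437,
        0.00033032]), 'joint_torque': array([-8.40348439e-04, -6.06358194e+01, -3.42821860e+01, -4.16262822e-06,
        3.95167837e-03, -1.58616723e-05]), 'tcp_pos': array([ 0.13980124, -0.60872614,  0.23062068]), 'orientation': array([-6.32251886e-04,  9.93637830e-01,  1.12620854e-01, -7.74197590e-05]), 'contact_force': array([0.22345984, 0.29621589, 1.3034955 ]), 'torque': array([-0.03774075, -0.03890634, -0.01169861]), 'grip_width': 0.08568861257883381}
```

View pics/top0.png

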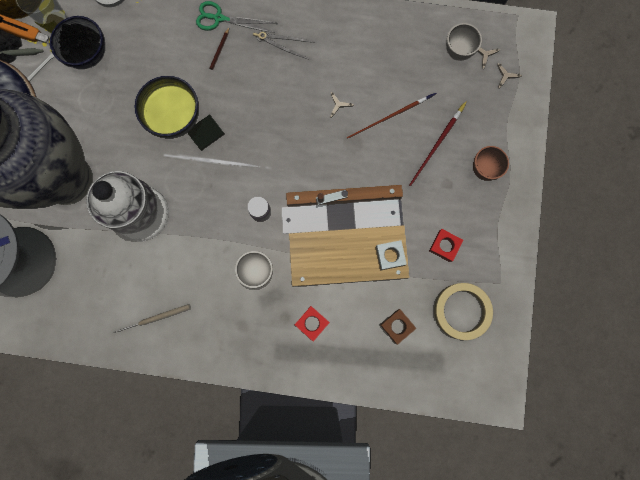

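View pics/side0.png

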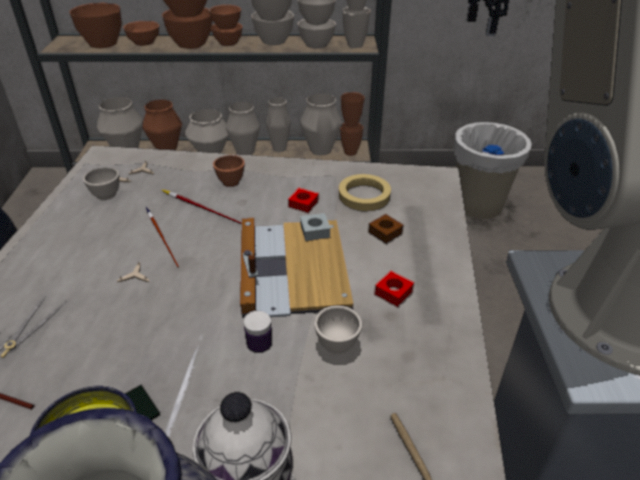

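Top view: steel nut on the board at (391,255), which is the one to move. Look-alikes are red at (446,245) and (312,323), and brown at (398,326). The pocket shows dark near (342,216). The button lies along the fence near (335,198). The cup is at (254,270) and the pot at (258,208). Next is a close crop of both views.

```bash
python3 - <<'E'
from h import *
a=cv2.imread("pics/top0.png")[175:300,235:435]; b=cv2.imread("pics/side0.png")[195:325,230:400]
a=cv2.resize(a,(800,500),interpolation=cv2.INTER_CUBIC)
cv2.imwrite("pics/c1.png",a)
b=cv2.resize(b,(785,600),interpolation=cv2.INTER_CUBIC); cv2.imwrite("pics/c2.png",b)
E
```

```text
(no output)
```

View pics/c1.png

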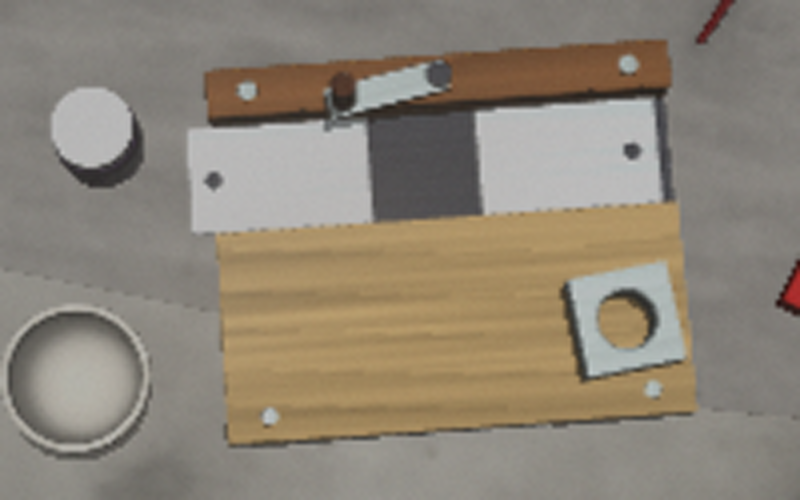

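View pics/c2.png

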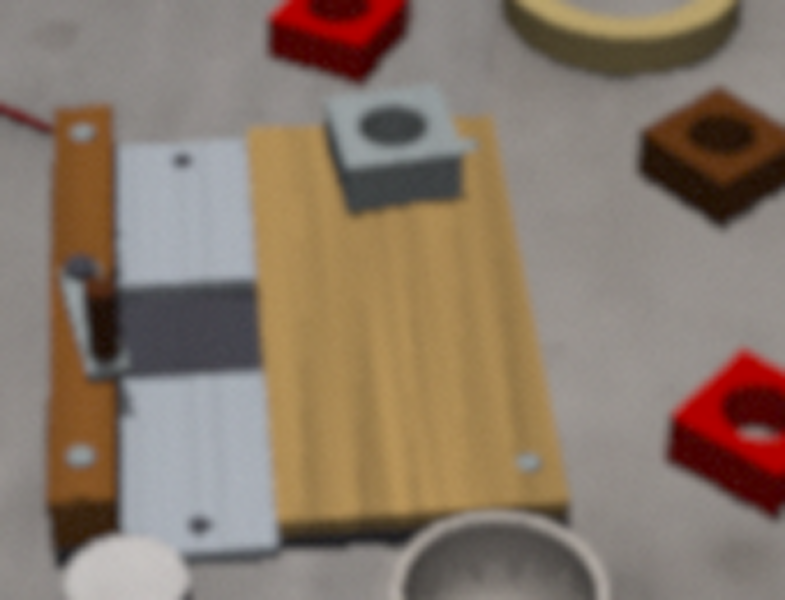

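```bash
cat > fit.py <<'E'
from h import *
from scipy.optimize import least_squares
t=np.load("top0.npy",allow_pickle=True).item(); s=np.load("side0.npy",allow_pickle=True).item()
T=lambda u,v:((u+.5)/4-.5+235,(v+.5)/4-.5+175)
S=lambda u,v:((u+.5)/4.618-.5+230,(v+.5)/4.615-.5+195)
TP=[((86,110,33),T(206,72)),((86,-110,33),T(667,40)),((-89,110,16),T(229,432)),((-89,-110,16),T(693,407)),((11,110,16),T(218,235)),((11,-110,16),T(679,203)),((74,0,40),T(438,73))]
SP=[((86,-110,33),S(57,108)),((62,-110,33),S(110,105)),((86,110,33),S(50,503)),((62,110,33),S(115,503)),((11,-110,16),S(250,127)),((-89,-110,16),S(492,118)),((-89,110,16),S(567,503)),((11,110,16),S(277,527))]
def b2w(p,P):
    P=np.atleast_2d(P)/1000.;c,sn=np.cos(p[2]),np.sin(p[2]);return np.c_[p[0]+c*P[:,0]-sn*P[:,1],p[1]+sn*P[:,0]+c*P[:,1],P[:,2]]
def r(p): return np.r_[(proj(t,b2w(p,[a for a,_ in TP]))-[b for _,b in TP]).ravel(),(proj(s,b2w(p,[a for a,_ in SP]))-[b for _,b in SP]).ravel()]
if __name__=="__main__":
    o=least_squares(r,[.5,-.1,0],loss="soft_l1"); p=o.x; print(p); print(r(p).reshape(-1,2).round(1).tolist()); np.save("board.npy",p)
    inv=lambda w:np.array([[np.cos(p[2]),np.sin(p[2])],[-np.sin(p[2]),np.cos(p[2])]])@(w[:2]-p[:2])*1000
    for n,q in dict(nutA=(568,280),nutB=(667,262),nutC=(685,356),nutD=(586,378),nutmid=(627,319)).items(): w=unproj(t,T(*q),.038);print(n,w.round(4),inv(w).round(1))
    w=unproj(s,S(393,124),.038);print("nut hole side",w.round(4),inv(w).round(1))
    for q in((370,170),(478,165),(372,218),(482,212)): print("pocket",inv(unproj(t,T(*q),.016)).round(1))
    w=unproj(t,T(343,84),.0696);print("knob",w,inv(w)); w=unproj(s,S(103,285),.0696);print("knob side",w,inv(w))
    for n,q,z in(("cup",(76,376),.048),("pot",(93,126),.05)): w=unproj(t,T(*q),z);print(n,w,inv(w))
E
python3 fit.py
```

```text
[ 0.53554038 -0.1126777   0.08696574]
[[-0.8, -0.6], [0.2, -0.3], [-0.5, 2.8], [0.8, 1.0], [-0.9, -0.7], [-0.6, -0.5], [0.0, 0.6], [-0.5, -0.3], [1.2, -0.4], [-0.9, -0.0], [0.8, -1.1], [-1.0, 0.6], [-0.0, -0.5], [0.5, 0.1], [-0.5, -0.7]]
nutA [ 0.5141 -0.1674  0.038 ] [-26.1 -52.7]
nutB [ 0.5234 -0.2131  0.038 ] [-20.9 -99. ]
nutC [ 0.4799 -0.2212  0.038 ] [ -64.9 -103.3]
nutD [ 0.4689 -0.1758  0.038 ] [-71.9 -57.1]
nutmid [ 0.4965 -0.1946  0.038 ] [-46.  -78.2]
nut hole side [ 0.4966 -0.1957  0.038 ] [-46.  -79.3]
pocket [35.9 34.3]
pocket [ 34.9 -17.2]
pocket [12.7 35. ]
pocket [ 12.1 -17.3]
knob [ 0.59713334 -0.06200298  0.0696    ] [65.76160135 45.13348319]
knob side [ 0.59584691 -0.06327118  0.0696    ] [64.36987945 43.98181039]
cup [0.46442178 0.05650584 0.048     ] [-56.15520969 174.72125775]
pot [0.5798344  0.05288271 0.05      ] [ 58.50656034 161.08751766]
```

```bash
cat > go.py <<'E'
import sys
from h import *
from scipy.spatial.transform import Rotation as Ro
p=np.load("board.npy")
def rep(x=None,y=None,z=None):
    st=sensors.sense(); R=Ro.from_quat(st["orientation"][[1,2,3,0]]).as_matrix(); w=st["tcp_pos"]
    Bz=Ro.from_euler("z",p[2]).as_matrix(); b=Bz.T@(w-[p[0],p[1],0])*1000
    print("t",st["time_s"],"board pos",b.round(1),"F board",(Bz.T@st["contact_force"]).round(2))
    if x is not None:
        tgt=np.array([p[0],p[1],0])+Bz@np.array([x,y,z])/1000
        print("shift cm",(R.T@(tgt-w)*100).round(2))
    Rt=Bz@np.diag([1,-1,-1]); print("rotvec",Ro.from_matrix(R.T@Rt).as_rotvec().round(4))
if __name__=="__main__": rep(*map(float,sys.argv[1:]))
E
python3 go.py -102 -78 110
```

```text
t 0.1 board pos [-437.3 -459.8  230.6] F board [0.25 0.28 1.3 ]
shift cm [ 38.49 -33.16  12.1 ]
rotvec [-1.300e-03  1.000e-04  1.388e-01]
```

Request:
servo_tool(increments="4.8 -4.1 0 0 0 0.139 0; 9.6 -8.2 0 0 0 0.139 0; 14.4 -12.4 0 0 0 0.139 0; 19.2 -16.6 0 0 0 0.139 0; 24.0 -20.7 0 0 0 0.139 0; 28.8 -24.8 0 0 0 0.139 0; 33.6 -29 3 0 0 0.139 0; 38.5 -33.2 6 0 0 0.139 0", newtons=30)

```text
time_s: 1.1
tcp_pos: [0.4305, -0.2133, 0.1799]
orientation: [0.0, 0.999, 0.043, 0.001]
contact_force: [1.0, -0.9, -1.1]
grip_width: -0.0001
```

Request:
servo_tool(increments="0 0 3 0 0 0 0; 0 0 5 0 0 0 0; 0 0 5 0 0 0 0")

```text
time_s: 1.48
tcp_pos: [0.4283, -0.2141, 0.1288]
orientation: [-0.001, 0.999, 0.044, -0.002]
contact_force: [0.3, -0.9, -0.3]
grip_width: -0.0002
```

```bash
python3 go.py -102 -78 25; python3 - <<'E'
from h import *
s=snapshot("side"); a=cv2.resize(s["img"][130:330,230:430,::-1],(600,600),interpolation=cv2.INTER_CUBIC); cv2.imwrite("pics/s1.png",a)
E
```

```text
t 1.475 board pos [-115.7  -91.7  128.8] F board [ 0.2  -0.88 -0.26]
shift cm [ 1.4  -1.35 10.38]
rotvec [-0.0018  0.003   0.0003]
```

View pics/s1.png

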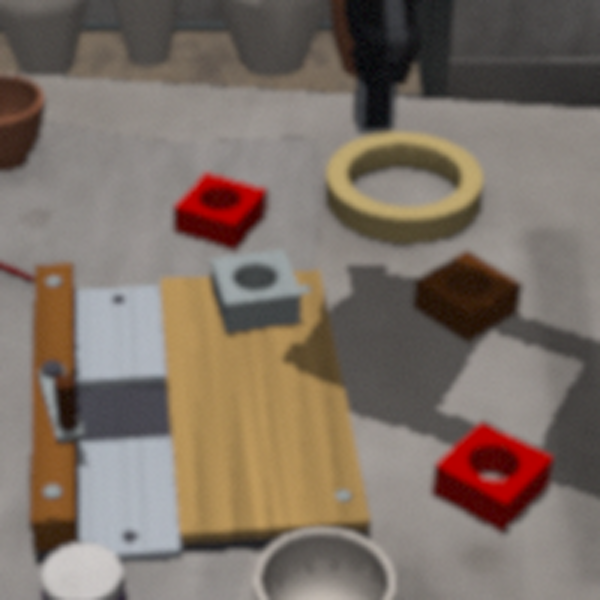

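Request:
servo_tool(increments="0 0 0 0 0 0 0; 0 0 0 0 0 0 0; 0 0 0 0 0 0 0")

```text
time_s: 1.9
tcp_pos: [0.4296, -0.2152, 0.1307]
orientation: [0.0, 0.999, 0.043, 0.0]
contact_force: [0.3, -0.5, -0.3]
grip_width: 0.0002
```

```bash
python3 go.py -102 -78 24
```

```text
t 1.9 board pos [-114.5  -93.   130.7] F board [ 0.24 -0.5  -0.31]
shift cm [ 1.24 -1.5  10.67]
rotvec [ 0.0005 -0.0009 -0.0005]
```

Request:
servo_tool(increments="1.2 -1.5 3 0 0 0 0; 1.2 -1.5 6 0 0 0 0; 1.2 -1.5 8.5 0 0 0 0; 1.2 -1.5 10 0 0 0 0; 1.2 -1.5 10.6 0 0 0 0; 1.2 -1.5 10.6 0 0 0 0; 1.2 -1.5 10.6 0 0 0 0")

```text
time_s: 2.78
tcp_pos: [0.4406, -0.1992, 0.0249]
orientation: [0.0, 0.999, 0.043, 0.001]
contact_force: [0.1, 0.1, 0.4]
grip_width: 0.0001
```

```bash
python3 go.py -86 -78 24
```

```text
t 2.775 board pos [-102.1  -78.    24.9] F board [0.11 0.13 0.39]
shift cm [1.61 0.   0.09]
rotvec [ 0.0006 -0.0011 -0.0002]
```

Request:
servo_tool(increments="0.4 0 0 0 0 0 0; 0.8 0 0 0 0 0 0; 1.2 0 0 0 0 0 0; 1.5 0 0 0 0 0 0; 1.8 0 0 0 0 0 0; 2.1 0 0 0 0 0 0; 2.4 0 0 0 0 0 0; 2.7 0 0 0 0 0 0")

```text
time_s: 3.78
tcp_pos: [0.4664, -0.1964, 0.024]
orientation: [-0.0, 0.999, 0.043, -0.001]
contact_force: [-3.3, 0.2, 2.3]
grip_width: 0.0001
```

Request:
servo_tool(increments="0.4 0 0 0 0 0 0; 0.8 0 0 0 0 0 0; 1.2 0 0 0 0 0 0; 1.6 0 0 0 0 0 0; 2.0 0 0 0 0 0 0; 2.4 0 0 0 0 0 0; 2.8 0 0 0 0 0 0; 3.2 0 0 0 0 0 0")

```text
time_s: 4.78
tcp_pos: [0.4991, -0.1938, 0.0242]
orientation: [0.0, 0.999, 0.043, 0.0]
contact_force: [-1.0, -0.1, -0.9]
grip_width: 0.0001
```

```bash
python3 go.py -5 -78 24; python3 - <<'E'
from h import *
s=snapshot("top"); a=cv2.resize(s["img"][175:300,235:435,::-1],(800,500),interpolation=cv2.INTER_CUBIC); cv2.imwrite("pics/t2.png",a)
E
```

```text
t 4.775 board pos [-43.4 -77.7  24.2] F board [-1.04 -0.04 -0.94]
shift cm [3.84 0.03 0.02]
rotvec [ 0.      0.     -0.0001]
```

View pics/t2.png

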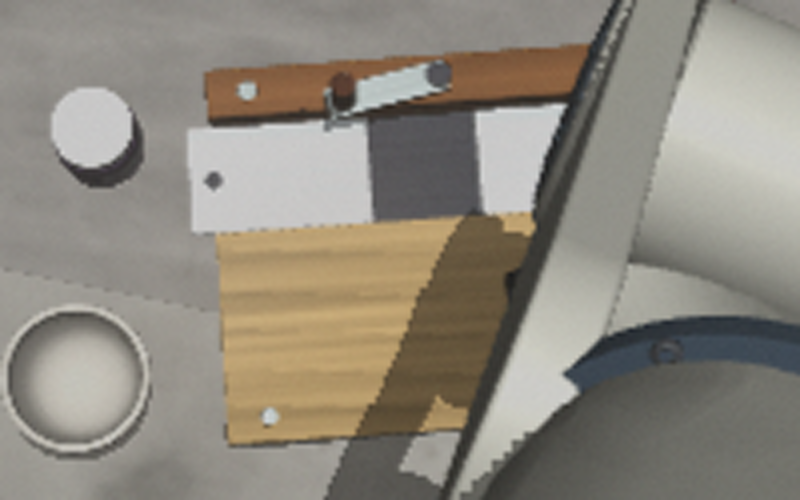

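The arm hides the nut from the top camera here. The board has not moved, and the force fits light sliding. Continuing to near the fence.

Request:
servo_tool(increments="0.4 0 0 0 0 0 0; 0.8 0 0 0 0 0 0; 1.2 0 0 0 0 0 0; 1.6 0 0 0 0 0 0; 2.0 0 0 0 0 0 0; 2.4 0 0 0 0 0 0; 2.8 0 0 0 0 0 0; 3.1 0 0 0 0 0 0")

```text
time_s: 5.82
tcp_pos: [0.53, -0.1911, 0.0242]
orientation: [-0.0, 0.999, 0.043, 0.0]
contact_force: [-2.7, -0.9, 1.7]
grip_width: 0.0002
```

Request:
servo_tool(increments="0.2 0 0 0 0 0 0; 0.4 0 0 0 0 0 0; 0.6 0 0 0 0 0 0")

```text
time_s: 6.2
tcp_pos: [0.5357, -0.1906, 0.0242]
orientation: [-0.0, 0.999, 0.043, -0.0]
contact_force: [-1.9, 0.8, 1.0]
grip_width: 0.0002
```

```bash
python3 go.py; python3 - <<'E'
from h import *
s=snapshot("side"); a=cv2.resize(s["img"][170:320,230:380,::-1],(600,600),interpolation=cv2.INTER_CUBIC); cv2.imwrite("pics/s2.png",a)
E
```

```text
t 6.2 board pos [ -6.6 -77.6  24.2] F board [-1.82  0.98  1.04]
rotvec [-0.      0.0001 -0.0002]
```

View pics/s2.png

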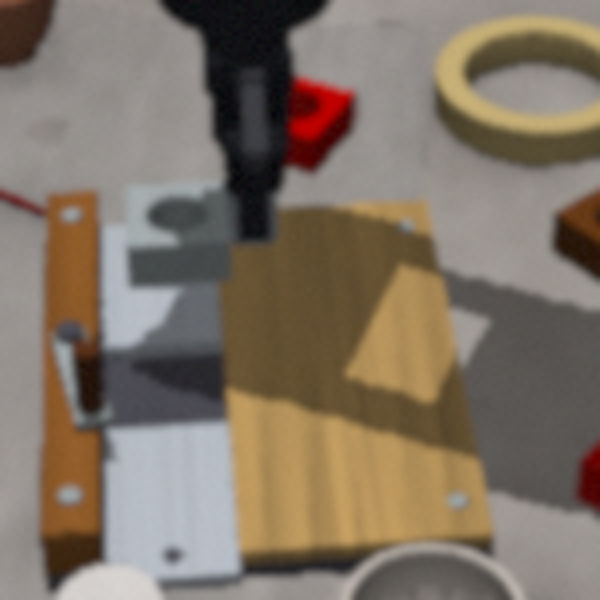

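The nut sits square to the tool, about 12 mm from the fence (nut foot at col 130, fence at col 103). Approaching slowly.

Request:
servo_tool(increments="0.15 0 0 0 0 0 0; 0.3 0 0 0 0 0 0; 0.45 0 0 0 0 0 0; 0.6 0 0 0 0 0 0; 0.75 0 0 0 0 0 0; 0.85 0 0 0 0 0 0; 0.92 0 0 0 0 0 0")

```text
time_s: 7.12
tcp_pos: [0.5449, -0.1898, 0.0241]
orientation: [-0.0, 0.999, 0.043, 0.0]
contact_force: [-1.3, 0.1, -0.3]
grip_width: 0.0001
```

Request:
servo_tool(increments="0.06 0 0 0 0 0 0; 0.12 0 0 0 0 0 0")

```text
time_s: 7.38
tcp_pos: [0.546, -0.1897, 0.0242]
orientation: [-0.0, 0.999, 0.043, 0.0]
contact_force: [-1.5, -0.3, -0.5]
grip_width: -0.0001
```

Request:
servo_tool(increments="0.05 0 0 0 0 0 0; 0.1 0 0 0 0 0 0")

```text
time_s: 7.62
tcp_pos: [0.547, -0.1896, 0.0241]
orientation: [-0.0, 0.999, 0.043, -0.0]
contact_force: [-1.4, -0.4, -1.6]
grip_width: -0.0001
```

Request:
servo_tool(increments="0.05 0 0 0 0 0 0; 0.08 0 0 0 0 0 0")

```text
time_s: 7.88
tcp_pos: [0.5479, -0.1896, 0.0242]
orientation: [0.0, 0.999, 0.043, 0.0]
contact_force: [-2.2, 0.5, -1.3]
grip_width: 0.0002
```

Request:
servo_tool(increments="0.05 0 0 0 0 0 0; 0.05 0 0 0 0 0 0")

```text
time_s: 8.12
tcp_pos: [0.548, -0.1895, 0.0242]
orientation: [-0.0, 0.999, 0.043, -0.0]
contact_force: [-3.0, -1.0, 0.3]
grip_width: -0.0004
```

Request:
servo_tool(increments="0.05 0 0 0 0 0 0; 0.05 0 0 0 0 0 0")

```text
time_s: 8.38
tcp_pos: [0.548, -0.1895, 0.0241]
orientation: [-0.0, 0.999, 0.043, -0.001]
contact_force: [-5.5, -1.7, 2.8]
grip_width: 0.0002
```

Request:
servo_tool(increments="-0.4 0 0 0 0 0 0; -0.6 0 -1.5 0 0 0 0; -0.6 1.0 -3.2 0 0 0 0; 0.3 2.8 -3.2 0 0 0 0; 2.5 5.0 -3.2 0 0 0 0; 3.3 5.2 -3.2 0 0 0 0; 3.3 5.2 -3.2 0 0 0 0")

```text
time_s: 9.25
tcp_pos: [0.5864, -0.2387, 0.0558]
orientation: [-0.0, 0.999, 0.043, -0.0]
contact_force: [0.1, -0.5, -0.4]
grip_width: 0.0
```

```bash
python3 go.py 39 -127 24; python3 - <<'E'
from h import *
s=snapshot("side"); a=cv2.resize(s["img"][170:320,230:380,::-1],(600,600),interpolation=cv2.INTER_CUBIC); cv2.imwrite("pics/s3.png",a)
E
```

```text
t 9.25 board pos [  39.8 -130.    55.8] F board [ 0.08 -0.47 -0.4 ]
shift cm [-0.07 -0.3   3.18]
rotvec [-0.0002  0.0002 -0.0006]
```

View pics/s3.png

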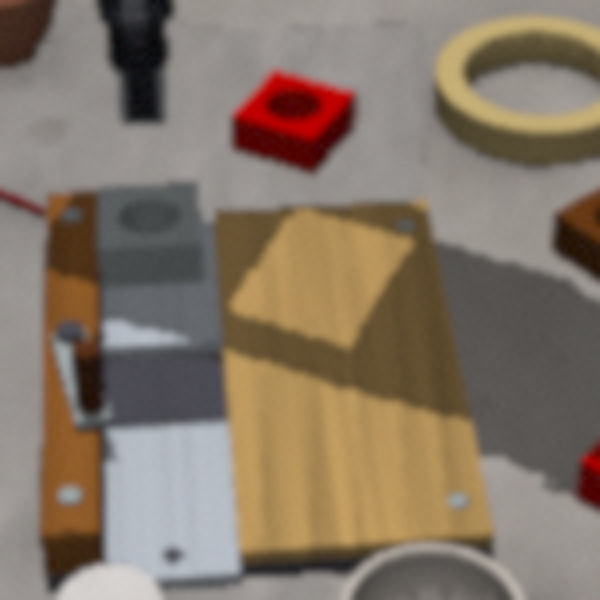

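The nut is flush against the fence, with its face at col ~100. Lowering beside it and pushing along +y.

Request:
servo_tool(increments="0 0.3 1.6 0 0 0 0; 0 0.3 3.1 0 0 0 0; 0 0.3 3.2 0 0 0 0; 0 -0.2 3.2 0 0 0 0; 0 -0.6 3.2 0 0 0 0; 0 -0.9 3.2 0 0 0 0; 0 -1.2 3.2 0 0 0 0; 0 -1.5 3.2 0 0 0 0")

```text
time_s: 10.3
tcp_pos: [0.5852, -0.2236, 0.0245]
orientation: [0.0, 0.999, 0.043, 0.0]
contact_force: [1.5, -2.6, -0.4]
grip_width: -0.0002
```

Request:
servo_tool(increments="0 -0.3 0 0 0 0 0; 0 -0.6 0 0 0 0 0; 0 -0.9 0 0 0 0 0; 0 -1.2 0 0 0 0 0; 0 -1.5 0 0 0 0 0; 0 -1.8 0 0 0 0 0; 0 -2.1 0 0 0 0 0; 0 -2.4 0 0 0 0 0")

```text
time_s: 11.3
tcp_pos: [0.5828, -0.1994, 0.0241]
orientation: [-0.0, 0.999, 0.043, -0.0]
contact_force: [0.4, -3.9, 2.0]
grip_width: -0.0001
```

```bash
python3 go.py; python3 - <<'E'
from h import *
s=snapshot("side"); a=cv2.resize(s["img"][170:320,230:380,::-1],(600,600),interpolation=cv2.INTER_CUBIC); cv2.imwrite("pics/s4.png",a)
E
```

```text
t 11.3 board pos [ 39.5 -90.5  24.1] F board [ 0.03 -3.97  1.99]
rotvec [-0.      0.     -0.0002]
```

View pics/s4.png

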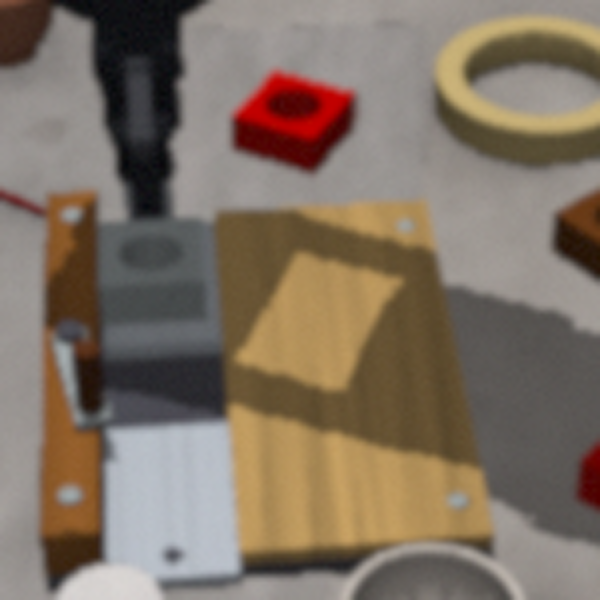

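```bash
python3 - <<'E'
from h import *
p=np.load("board.npy"); s=np.load("side0.npy",allow_pickle=True).item()
w=unproj(s,(230+(151.5)/4-.5,170+252.5/4-.5),.038)
c,n=np.cos(p[2]),np.sin(p[2]); print(np.array([[c,n],[-n,c]])@(w[:2]-p[:2])*1000)
E
```

```text
[ 39.57324067 -54.78290113]
```

Request:
servo_tool(increments="0 -0.3 0 0 0 0 0; 0 -0.7 0 0 0 0 0; 0 -1.1 0 0 0 0 0; 0 -1.5 0 0 0 0 0; 0 -1.9 0 0 0 0 0; 0 -2.3 0 0 0 0 0; 0 -2.7 0 0 0 0 0; 0 -3.1 0 0 0 0 0")

```text
time_s: 12.35
tcp_pos: [0.5801, -0.1684, 0.0242]
orientation: [-0.0, 0.999, 0.043, -0.0]
contact_force: [0.3, -1.9, 1.6]
grip_width: 0.0004
```

Request:
servo_tool(increments="0 -0.2 0 0 0 0 0; 0 -0.4 0 0 0 0 0; 0 -0.6 0 0 0 0 0; 0 -0.8 0 0 0 0 0; 0 -1.0 0 0 0 0 0; 0 -1.2 0 0 0 0 0")

```text
time_s: 13.1
tcp_pos: [0.5788, -0.1565, 0.0239]
orientation: [-0.0, 0.999, 0.043, -0.0]
contact_force: [-0.2, -0.4, 0.1]
grip_width: -0.0
```

Request:
servo_tool(increments="0 -0.2 0 0 0 0 0; 0 -0.4 0 0 0 0 0; 0 -0.6 0 0 0 0 0; 0 -0.8 0 0 0 0 0")

```text
time_s: 13.6
tcp_pos: [0.5784, -0.1486, 0.0242]
orientation: [-0.0, 0.999, 0.043, -0.0]
contact_force: [0.2, -2.2, -0.3]
grip_width: -0.0
```

```bash
python3 go.py
```

```text
t 13.6 board pos [ 39.5 -39.5  24.2] F board [ 0.01 -2.2  -0.28]
rotvec [-0.      0.     -0.0002]
```

Request:
servo_tool(increments="0 -0.15 0 0 0 0 0; 0 -0.3 0 0 0 0 0; 0 -0.45 0 0 0 0 0; 0 -0.6 0 0 0 0 0")

```text
time_s: 14.1
tcp_pos: [0.5779, -0.1427, 0.0242]
orientation: [-0.0, 0.999, 0.043, -0.0]
contact_force: [0.5, -1.1, -0.5]
grip_width: 0.0001
```

Request:
servo_tool(increments="0 -0.1 0 0 0 0 0; 0 -0.2 0 0 0 0 0")

```text
time_s: 14.35
tcp_pos: [0.5777, -0.1407, 0.0242]
orientation: [-0.0, 0.999, 0.043, -0.0]
contact_force: [-0.9, -1.4, -0.4]
grip_width: -0.0001
```

Request:
servo_tool(increments="0 -0.1 0 0 0 0 0; 0 -0.2 0 0 0 0 0")

```text
time_s: 14.6
tcp_pos: [0.5775, -0.1387, 0.0242]
orientation: [-0.0, 0.999, 0.043, -0.0]
contact_force: [-0.1, -1.2, -1.3]
grip_width: -0.0
```

```bash
python3 go.py; python3 - <<'E'
from h import *
s=snapshot("side"); a=cv2.resize(s["img"][185:305,235:355,::-1],(600,600),interpolation=cv2.INTER_CUBIC); cv2.imwrite("pics/s5.png",a)
E
```

```text
t 14.6 board pos [ 39.5 -29.6  24.2] F board [-0.24 -1.2  -1.34]
rotvec [-0.      0.     -0.0002]
```

View pics/s5.png

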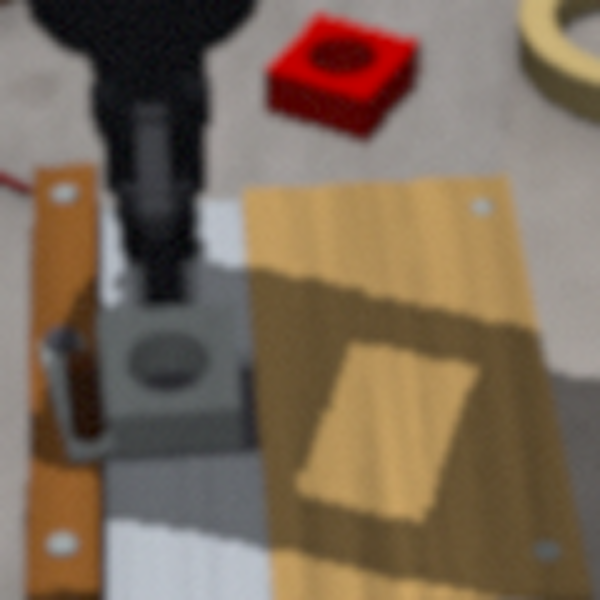

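Request:
servo_tool(increments="0 -0.1 0 0 0 0 0; 0 -0.1 0 0 0 0 0")

```text
time_s: 14.9
tcp_pos: [0.5774, -0.1377, 0.0242]
orientation: [-0.0, 0.999, 0.043, -0.0]
contact_force: [-1.1, -0.4, -0.3]
grip_width: 0.0002
```

Request:
servo_tool(increments="0 -0.1 0 0 0 0 0; 0 -0.1 0 0 0 0 0")

```text
time_s: 15.15
tcp_pos: [0.5773, -0.1367, 0.0242]
orientation: [-0.0, 0.999, 0.043, 0.0]
contact_force: [0.1, -1.3, 0.2]
grip_width: -0.0001
```

```bash
python3 go.py; python3 - <<'E'
from h import *
p=np.load("board.npy"); s=np.load("side0.npy",allow_pickle=True).item()
for z in(.031,.038):
  w=unproj(s,(235+170.5/5-.5,185+362.5/5-.5),z)
  c,n=np.cos(p[2]),np.sin(p[2]); print(z,np.array([[c,n],[-n,c]])@(w[:2]-p[:2])*1000)
E
```

```text
t 15.15 board pos [ 39.6 -27.6  24.2] F board [ 0.   -1.32  0.16]
rotvec [-0.0001 -0.     -0.0002]
0.031 [39.24993939  2.88539157]
0.038 [39.06099365 11.06575665]
```

Request:
servo_tool(increments="0 -0.1 0 0 0 0 0; 0 -0.1 0 0 0 0 0")

```text
time_s: 15.4
tcp_pos: [0.5772, -0.1356, 0.0242]
orientation: [-0.0, 0.999, 0.043, -0.0]
contact_force: [-0.4, -0.3, -0.3]
grip_width: -0.0002
```

Request:
servo_tool(increments="0 -0.1 0 0 0 0 0; 0 -0.1 0 0 0 0 0")

```text
time_s: 15.65
tcp_pos: [0.5772, -0.1348, 0.0242]
orientation: [0.0, 0.999, 0.043, 0.0]
contact_force: [1.3, -0.0, -0.3]
grip_width: -0.0001
```

Request:
servo_tool(increments="0 -0.06 0 0 0 0 0; 0 -0.06 0 0 0 0 0")

```text
time_s: 15.9
tcp_pos: [0.5771, -0.1342, 0.0242]
orientation: [0.0, 0.999, 0.043, 0.0]
contact_force: [0.1, -1.8, -0.6]
grip_width: -0.0001
```

Request:
servo_tool(increments="0 -0.06 0 0 0 0 0; 0 -0.06 0 0 0 0 0")

```text
time_s: 16.15
tcp_pos: [0.5771, -0.1336, 0.0242]
orientation: [0.0, 0.999, 0.043, 0.0]
contact_force: [0.8, -1.4, 0.2]
grip_width: -0.0001
```

Request:
servo_tool(increments="0 -0.06 0 0 0 0 0; 0 -0.06 0 0 0 0 0")

```text
time_s: 16.4
tcp_pos: [0.577, -0.133, 0.0242]
orientation: [-0.0, 0.999, 0.043, 0.0]
contact_force: [-0.1, -0.7, -0.5]
grip_width: 0.0001
```

Request:
servo_tool(increments="0 -0.06 0 0 0 0 0; 0 -0.06 0 0 0 0 0")

```text
time_s: 16.65
tcp_pos: [0.577, -0.1324, 0.0242]
orientation: [-0.0, 0.999, 0.043, 0.0]
contact_force: [-0.1, -1.5, 0.1]
grip_width: 0.0
```

Request:
servo_tool(increments="0 -0.06 0 0 0 0 0; 0 -0.06 0 0 0 0 0")

```text
time_s: 16.9
tcp_pos: [0.5769, -0.1318, 0.0242]
orientation: [-0.0, 0.999, 0.043, 0.0]
contact_force: [0.7, -0.4, 0.6]
grip_width: -0.0002
```

Request:
servo_tool(increments="0 -0.06 0 0 0 0 0; 0 -0.06 0 0 0 0 0")

```text
time_s: 17.15
tcp_pos: [0.5769, -0.1312, 0.0242]
orientation: [-0.0, 0.999, 0.043, -0.0]
contact_force: [0.4, -2.7, 0.1]
grip_width: 0.0001
```

Request:
servo_tool(increments="0 -0.06 0 0 0 0 0; 0 -0.06 0 0 0 0 0")

```text
time_s: 17.4
tcp_pos: [0.5769, -0.1308, 0.0242]
orientation: [0.0, 0.999, 0.043, 0.0]
contact_force: [0.5, -3.0, 0.1]
grip_width: -0.0001
```

```bash
python3 go.py; python3 - <<'E'
from h import *
b=np.load("side0.npy",allow_pickle=True).item()
s=snapshot("side"); np.save("side6.npy",s,allow_pickle=True); a=cv2.resize(s["img"][205:285,240:320,::-1],(600,600),interpolation=cv2.INTER_CUBIC); cv2.imwrite("pics/s6.png",a)
E
```

```text
t 17.4 board pos [ 39.6 -21.6  24.2] F board [ 0.25 -3.02  0.08]
rotvec [ 0.0003 -0.0002 -0.    ]
```

Request:
servo_tool(increments="0 -0.05 0 0 0 0 0; 0 -0.05 0 0 0 0 0")

```text
time_s: 17.7
tcp_pos: [0.5769, -0.13, 0.0245]
orientation: [-0.0, 0.999, 0.043, 0.0]
contact_force: [0.0, -2.1, 3.8]
grip_width: 0.0001
```

View pics/s6.png

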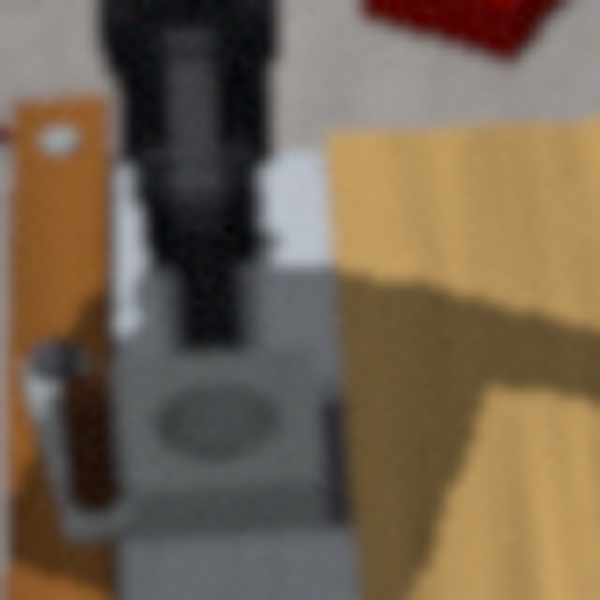

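```bash
python3 go.py; python3 - <<'E'
from h import *
p=np.load("board.npy"); s=np.load("side0.npy",allow_pickle=True).item()
c,n=np.cos(p[2]),np.sin(p[2])
inv=lambda uv,z:(np.array([[c,n],[-n,c]])@(unproj(s,uv,z)[:2]-p[:2])*1000).round(1)
C=lambda u,v:(230+u/4.618-.4,195+v/4.615-.4)
print("pocket",inv(C(190,375),.016),inv(C(190,285),.016))
D=lambda u,v:(240+u/7.5-.43,205+v/7.5-.43)
for z in(.031,.038): print(z,"hole",inv(D(217,422),z),"lead",inv(D(220,490),z),"trail",inv(D(220,350),z))
print("foot lead z16",inv(D(220,527),.016))
print("tip", inv(D(212,345),.031))
E
```

```text
t 17.7 board pos [ 39.7 -20.9  24.5] F board [-0.14 -2.14  3.79]
rotvec [-0.0002 -0.0003 -0.0003]
pocket [37.3 33.6] [ 35.9 -16. ]
0.031 hole [39.7 12.7] lead [39.6 35.3] trail [ 38.4 -12.1]
0.038 hole [39.5 20.8] lead [39.4 43.1] trail [38.2 -3.8]
foot lead z16 [40.3 30.8]
tip [ 40.1 -14.1]
```

Request:
servo_tool(increments="0 0.5 0 0 0 0 0; 0 1.0 -1 0 0 0 0; 0 1.0 -4 0 0 0 0; 0 1.0 -6.5 0 0 0 0; 2.5 -2.5 -6.5 0 0 0 0; 4.9 -5.7 -6.5 0 0 0 0; 4.9 -5.7 -6.5 0 0 0 0; 4.9 -5.7 -6.5 0 0 0 0")

```text
time_s: 18.7
tcp_pos: [0.6202, -0.0694, 0.0893]
orientation: [0.0, 0.999, 0.044, -0.0]
contact_force: [0.4, 0.1, 0.5]
grip_width: -0.0002
```

```bash
python3 go.py 89 36 46
```

```text
t 18.7 board pos [88.1 35.8 89.3] F board [0.42 0.08 0.48]
shift cm [ 0.09 -0.02  4.33]
rotvec [0.0001 0.0006 0.0003]
```

Request:
servo_tool(increments="0.1 0 2 0 0 0 0; 0.1 0 3.8 0 0 0 0; 0.1 0 4.3 0 0 0 0; 0.1 0 4.3 0 0 0 0; -0.2 0 4.3 0 0 0 0; -0.4 0 4.3 0 0 0 0; -0.6 0 4.3 0 0 0 0; -0.8 0 4.3 0 0 0 0")

```text
time_s: 19.7
tcp_pos: [0.6129, -0.0698, 0.0465]
orientation: [0.0, 0.999, 0.043, 0.0]
contact_force: [1.7, -0.2, -0.5]
grip_width: -0.0002
```

Request:
servo_tool(increments="-0.3 0 0 0 0 0 0; -0.6 0 0 0 0 0 0; -0.9 0 0 0 0 0 0; -1.2 0 0 0 0 0 0; -1.5 0 0 0 0 0 0")

```text
time_s: 20.32
tcp_pos: [0.5976, -0.071, 0.0462]
orientation: [-0.0, 0.999, 0.043, 0.0]
contact_force: [2.2, -1.5, -0.6]
grip_width: -0.0001
```

```bash
python3 go.py 55 36 46
```

```text
t 20.325 board pos [65.4 36.1 46.2] F board [ 2.08 -1.66 -0.63]
shift cm [-1.04  0.01  0.02]
rotvec [-0.0001 -0.0001 -0.0003]
```

Request:
servo_tool(increments="-0.3 0 0 0 0 0 0; -0.6 0 0 0 0 0 0; -0.9 0 0 0 0 0 0; -1.0 0 0 0 0 0 0")

```text
time_s: 20.82
tcp_pos: [0.5885, -0.0722, 0.0466]
orientation: [0.0, 0.999, 0.043, 0.001]
contact_force: [6.2, -2.4, 0.8]
grip_width: -0.0001
```

Request:
servo_tool(increments="0.5 0 0 0 0 0 0; 0.5 -0.9 0 0 0 0 0; 0.5 -1.9 0 0 0 0 0; -0.8 -1.9 0 0 0 0 0; -2.3 -1.9 0 0 0 0 0; -2.3 -1.9 0 0 0 0 0")

```text
time_s: 21.58
tcp_pos: [0.5611, -0.0552, 0.046]
orientation: [-0.0, 0.999, 0.043, -0.001]
contact_force: [0.1, -0.4, 0.3]
grip_width: 0.0
```

```bash
python3 go.py 32 19 46
```

```text
t 21.575 board pos [30.5 55.1 46. ] F board [ 0.02 -0.43  0.31]
shift cm [0.15 3.61 0.  ]
rotvec [-0.0003  0.0018 -0.0005]
```

Request:
servo_tool(increments="0.15 0.3 0 0 0 0 0; 0.15 0.5 0 0 0 0 0; 0.15 0.7 0 0 0 0 0; 0.15 0.9 0 0 0 0 0")

```text
time_s: 22.08
tcp_pos: [0.5649, -0.0637, 0.0459]
orientation: [-0.0, 0.999, 0.043, -0.001]
contact_force: [-2.5, 3.8, 0.4]
grip_width: 0.0002
```

Request:
servo_tool(increments="0 0.2 0 0 0 0 0; 0 0.3 0 0 0 0 0")

```text
time_s: 22.32
tcp_pos: [0.5657, -0.067, 0.046]
orientation: [0.0, 0.999, 0.043, -0.0]
contact_force: [-0.5, 2.4, -0.3]
grip_width: 0.0
```

Request:
servo_tool(increments="0 0.1 0 0 0 0 0; 0 0.2 0 0 0 0 0")

```text
time_s: 22.58
tcp_pos: [0.566, -0.0689, 0.0462]
orientation: [0.0, 0.999, 0.043, 0.0]
contact_force: [-0.7, 1.9, -0.1]
grip_width: 0.0001
```

```bash
python3 go.py 32 19 46
```

```text
t 22.575 board pos [34.2 40.9 46.2] F board [-0.54  1.98 -0.1 ]
shift cm [-0.22  2.19  0.02]
rotvec [ 0.0001 -0.0002 -0.0002]
```

Request:
servo_tool(increments="-0.1 0.25 0 0 0 0 0; -0.2 0.5 0 0 0 0 0; -0.2 0.75 0 0 0 0 0; -0.2 1.0 0 0 0 0 0; -0.2 1.25 0 0 0 0 0; -0.2 1.5 0 0 0 0 0")

```text
time_s: 23.32
tcp_pos: [0.5654, -0.0842, 0.0462]
orientation: [0.0, 0.999, 0.043, 0.0]
contact_force: [-1.1, 1.7, 0.1]
grip_width: -0.0001
```

Request:
servo_tool(increments="0 0.15 0 0 0 0 0; 0 0.3 0 0 0 0 0; 0 0.45 0 0 0 0 0")

```text
time_s: 23.7
tcp_pos: [0.5657, -0.0885, 0.0462]
orientation: [0.0, 0.999, 0.043, 0.0]
contact_force: [-0.3, 1.2, -0.6]
grip_width: -0.0003
```

Request:
servo_tool(increments="0 0.1 0 0 0 0 0; 0 0.15 0 0 0 0 0")

```text
time_s: 23.95
tcp_pos: [0.5658, -0.09, 0.0462]
orientation: [0.0, 0.999, 0.043, 0.0]
contact_force: [-0.9, 0.5, -0.3]
grip_width: 0.0001
```

```bash
python3 go.py 32 18 46
```

```text
t 23.95 board pos [32.1 20.  46.2] F board [-0.82  0.57 -0.27]
shift cm [-0.01  0.2   0.02]
rotvec [ 0.     -0.0001 -0.0001]
```

Creeping on in small steps to the stop (expected at TCP y of about 17).

Request:
servo_tool(increments="0 0.1 0 0 0 0 0; 0 0.15 0 0 0 0 0")

```text
time_s: 24.2
tcp_pos: [0.5658, -0.0912, 0.0462]
orientation: [-0.0, 0.999, 0.043, -0.0]
contact_force: [-1.6, 4.8, -0.4]
grip_width: 0.0002
```

Request:
servo_tool(increments="0 0.06 0 0 0 0 0; 0 0.1 0 0 0 0 0")

```text
time_s: 24.45
tcp_pos: [0.5658, -0.0915, 0.0462]
orientation: [-0.001, 0.999, 0.043, -0.0]
contact_force: [-1.6, 8.7, 2.2]
grip_width: -0.0003
```

Request:
servo_tool(increments="0 0.06 0 0 0 0 0; 0 0.06 0 0 0 0 0")

```text
time_s: 24.7
tcp_pos: [0.5658, -0.0916, 0.0461]
orientation: [-0.001, 0.999, 0.043, -0.0]
contact_force: [-1.1, 10.8, 2.3]
grip_width: 0.0003
```

Hit the stop: force has risen to about 11 N with no motion. Backing off and lifting clear, then a last look.

Request:
servo_tool(increments="0 -0.5 0 0 0 0 0; 0 -1.5 0 0 0 0 0; 0 -2 -3 0 0 0 0; 0 -2 -7 0 0 0 0; -3 2 -12 0 0 0 0; -8 6 -15 0 0 0 0; -13 10 -17 0 0 0 0; -18 15 -17 0 0 0 0")

```text
time_s: 25.7
tcp_pos: [0.4173, -0.2386, 0.2159]
orientation: [0.001, 0.999, 0.044, 0.001]
contact_force: [0.6, -0.9, 0.1]
grip_width: -0.0003
```

Request:
servo_tool(increments="-4 4 0 0 0 0 0; -8 8 0 0 0 0 0; -8 8 0 0 0 0 0; -8 8 0 0 0 0 0")

```text
time_s: 26.2
tcp_pos: [0.3451, -0.324, 0.2142]
orientation: [0.0, 0.999, 0.043, 0.0]
contact_force: [-0.5, -0.6, -0.6]
grip_width: -0.0
```

```bash
python3 go.py; python3 - <<'E'
from h import *
t0=np.load("top0.npy",allow_pickle=True).item()["img"]
t=snapshot("top")["img"]; s=snapshot("side")["img"]
a=cv2.resize(t[180:300,240:440,::-1],(500,300),interpolation=cv2.INTER_CUBIC)
a0=cv2.resize(t0[180:300,240:440,::-1],(500,300),interpolation=cv2.INTER_CUBIC)
b=cv2.resize(s[210:310,240:290,::-1],(300,600),interpolation=cv2.INTER_CUBIC)
cv2.imwrite("pics/end.png",np.hstack([np.vstack([a,a0]),b]))
E
```

```text
t 26.2 board pos [-208.1 -194.   214.2] F board [-0.54 -0.55 -0.6 ]
rotvec [ 0.0001 -0.0004 -0.0013]
```

View pics/end.png

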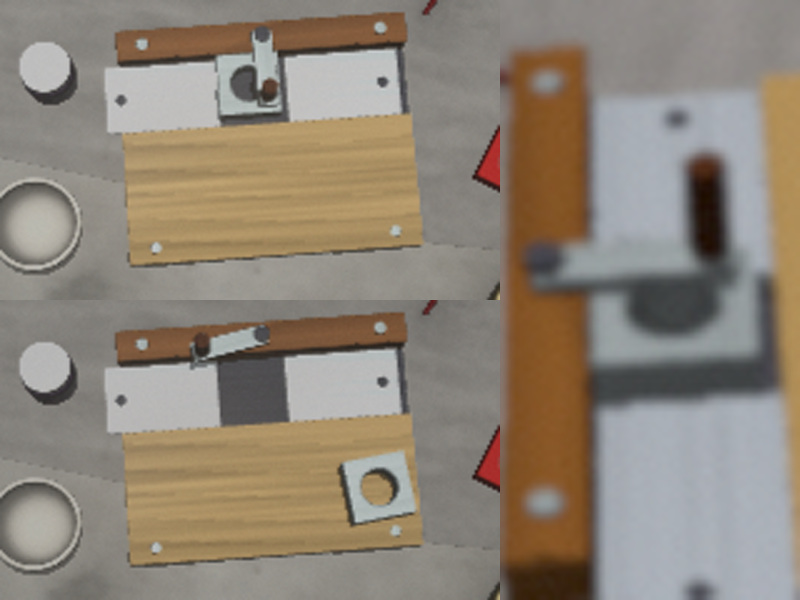

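The nut lies flat in the pocket against the fence, and the button is straight out over it. The pivot is at (261,33) and the knob at (268,88). The board, cup and pot are at the same pixels as before. Handing in.

```bash
python3 - <<'E'
from h import *
a=np.load("top0.npy",allow_pickle=True).item()["img"];b=snapshot("top")["img"]
g=lambda i,r:np.float32(cv2.cvtColor(i,cv2.COLOR_RGB2GRAY)[r])
for n,r in dict(board=np.s_[236:292,285:365],cup=np.s_[245:295,230:280],pot=np.s_[190:225,242:278]).items(): print(n,cv2.phaseCorrelate(g(a,r),g(b,r)))
ticket.close_job()
E
```

```text
board ((0.08650971322497014, -0.013948648758084659), 1.018200820883115)
cup ((0.04607666261362198, -0.0030044936095237063), 0.9918755659580231)
pot ((-0.0062983346797196305, 0.006706170258585331), 0.9831712580757377)
the job is handed in; nothing more can be done
```

The nut is seated flat in the pocket with the turn-button straight out over it. I handed the job in at about 26 s of the 72 s allowed.

- **Pushing the nut:** I used the shut fingers to push it to the fence, stopping at about 5.5 N. I then pushed it along the fence at about 1–4 N until it dropped into the pocket and met the far wall.
- **Turn-button:** I swung it out by its knob in two pushes until it met its stop. Force there rose to about 11 N with no further motion. I then backed off, and the arm finished well clear of everything.
- **Last checks:** Comparing the first and last top pictures, the board, cup and pot moved less than 0.1 px, which is under 0.2 mm. The final picture shows the button over the nut.
- **Less certain readings:**
  - The last nudge on the nut gave a brief upward reading of 3.8 N. I took it as noise and backed off.
  - The end of the first knob push reached about 6 N, more than expected. I put this down to the slanting push, because the button then swung on freely at about 2 N.

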